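Turn the jar carousel and weigh the black-lidded jar

ROBOT

A 6-joint arm with a two-finger parallel gripper is mounted at the origin on the work surface; the furniture and walls round the work are solid. World frame = base frame: x ahead of the robot, y to its left, z up, the work surface at z = 0. Lengths are in mm, angles in rad, forces in N, time in s.
With the tool pointing down it reaches from about 300 to 775 mm from the base axis. Payload 14.6 kg.
Tool frame: the origin (TCP) lies on the centre line of the jaws, within the pads' length; the fingertips stand 8 mm ahead of it and the grasp point (between the pads) lies 11 mm behind it; z points along the fingers, y is the line along which they close (so a half turn about z gives the same grasp; the last joint's range is limited). The gripper opens to 94 mm and grips with 3 to 60 N. Pads are 16 mm wide; open, the fingers measure 119 mm over their backs; the gripper's body (75 mm by 177 mm) begins 78 mm behind the grasp point.
Start: joints at [-1.407, 0.3, 1.521, -0, 1.321, -0.067], TCP at [125.81, -535.408, 213.446] pointing down, gripper open.
Joint ranges: [-3.03, 3.03], [-0.79, 2.21], [0.23, 2.52], [-1.04, 4.18], [0, 3.07], [-2.55, 2.55]. Speed limits (rad/s): [2.22, 2.22, 2.57, 3.14, 3.14, 3.14].

INTERFACE

Orientations are given as [roll, pitch, yaw] about the fixed x, y, z axes, in that order (R = Rz(yaw) Ry(pitch) Rx(roll)).
In Python, from cell import manip gives the robot as it stands.
- The arm moves only by the tool jog_arm, never from a script. Its argument "rows" is one flat list of numbers, 7 for each row, row after row: the shift along the world's x, y, z in cm, then the turn, a rotation vector about the world's x, y, z in rad, then the closure, from 0 (fully open) to 1 (shut). In form: [dx, dy, dz, rx, ry, rz, fingers, dx, dy, dz, rx, ry, rz, fingers, ...]. A call has 1 to 20 rows; each row shifts and turns the commanded pose from where the row before left it; what a row does not reach is not made up. A row lasts 1/12 s, in which the tool goes at most 41.7 mm and 7.16 degrees, less where a joint would pass 70% of its speed; a pose out of reach is approached as far as the arm can. A call with a gripper value outside its range is refused whole. The fingers move at their own pace and stop on an object; "newtons" is the grip in N (left out, the last holds). Time passes only in rows, so rows that do not move let the fingers close. It gives the time, the measured TCP pose, the force, the opening and the grip force at its end, in the units of the state.
- manip.read_state(): the state, without advancing time (a new reading comes with each control period).
- manip.camera(name): name is "scene" or "side" or "wrist"; returns (picture, depth): 400x640x3 uint8, blue, green, red; 400x640 float32, mm along the optical axis (not along the pixel's ray), 0 where there is no reading.
- manip.camera_model(name): a dict with "K" (3x3 intrinsics, pixels), "k1" (the pictures are not rectified: a ray, as slopes to the right and down, at radius r is drawn at 1 + k1 r^2 times it, then the intrinsics apply), "R" (3x3) and "t" (3): a world point X has camera coordinates R X + t. Camera axes: x right, y down, z forward; pixel columns grow to the right and rows downward; lengths in mm; the calibration is good to about 2 mm. A picture is of the moment at which its call begins: read the wrist's pose just before it. camera_model takes no time and is no camera call; for the wrist camera it gives the pose at the moment of the call.
- manip.sign_off(): hands the job in; it is judged then, once.
The state is a dict: "clock": time; "joints": joint angles; "qd": joint speeds; "effort": joint torques, N m; "eef_pos": TCP position; "eef_rot": TCP orientation; "wrist_force": force on the tool from outside, world axes, zero at the start; "moment": the same for the moment, N m; "finger_gap": finger opening in mm; "finger_force": force on a finger pad.
Only numpy, scipy, OpenCV 4.12 (cv2) and the standard library are available. Lean on these libraries where they do the work, as an engineer would, in place of code of your own. Each camera call takes 0.05 s, during which the arm holds its last target. There are 200 camera calls.

TASK

Turn the revolving tray (its blue-topped posts are the handles) until the jar with the black lid comes out from under the wire guard and stands at the middle of the open front. Then lift that jar out and stand it upright in the middle of the scale's round steel pan, without dropping it. Leave the other two jars standing in the tray.

Things in the scene. Friction and masses are not known exactly. Their poses are not given: they have to be found in the camera images.
- carousel: Fixed foot, spindle 154 mm high and wire guard. Origin: on the turning axis at table height, z up. Its -x side is the open front, roughly towards the robot. The guard, steel bars 35 mm apart, 144 to 150 mm above the table, covers x = -32 to +123 mm, y = -140 to +140 mm. Tray floor: 30 mm above the table, 256 mm across, rim 12 mm and four radial dividers 25 mm above the floor.
- tray: Round turning tray. Origin: on the turning axis, 22 mm above the table, z up. Compartments along its +x, +y, -x, -y axes; 116 mm from the axis on the four diagonals between stand round upright posts, 14 mm thick, blue tops 115 mm above the table, to grip or push. At the start one post is 30 to 60 degrees either side of the front. Turns easily (1 N at a post), stays where left.
- jar_iron: The jar to fetch: a screw-top glass jar of oxide with a black lid, 52 mm diameter, 94 mm tall with the lid (the lid is the top 16 mm, 44 mm across). Origin: centre of its underside; z up its axis. 0.16 to 0.26 kg. Starts loose in the left or right compartment, under the guard, 80 mm from the turning axis, and rides along as the tray turns.
- jar_cobalt: Stays in the tray: a screw-top glass jar of oxide with a white lid, 56 mm diameter, 89 mm tall with the lid (the lid is the top 16 mm, 48 mm across). Origin: centre of its underside; z up its axis. It starts in the compartment across from the black-lidded jar, under the guard.
- jar_rutile: Stays in the tray: a screw-top glass jar of oxide with a red lid, 64 mm diameter, 79 mm tall with the lid (the lid is the top 16 mm, 55 mm across). Origin: centre of its underside; z up its axis. It starts in the front compartment.
- scale: White bench scale, 150 x 122 mm, fixed to the table, with a round steel pan 116 mm across whose flat top is 36 mm above the table. Origin: on the table, straight under the pan's centre; z up. The display is on its -x side and lies lower than the pan.

How it is judged (in metres and radians):
On the way:
1. the tray is turned so that the black-lidded jar, still standing in it, is at the middle of the open front (within 35 mm either way of the carousel's -x axis) (x of jar_iron in the frame of carousel below -0.05 m and y of jar_iron in the frame of carousel between -0.035 and 0.035 m and z of jar_iron in the frame of carousel between 0.025 and 0.035 m and angle between jar_iron's own z axis and vertical below 0.15 rad), for 0.2 s.
At the end, for the whole second after the job is handed in: The black-lidded jar stands upright (within 6 degrees), released and at rest on the scale's pan, its centre within 30 mm of the pan's centre; the white-lidded and the red-lidded jars stand upright (within 11 degrees) in the tray, within 120 mm of its axis (horizontal distance between jar_iron and scale below 0.03 m and z of jar_iron in the frame of scale between 0.031 and 0.041 m and angle between jar_iron's own z axis and vertical below 0.1 rad and linear speed of jar_iron below 0.02 m/s and horizontal distance between each of jar_cobalt, jar_rutile and carousel below 0.12 m and z of jar_cobalt in the frame of carousel between 0.022 and 0.045 m and angle between each of jar_cobalt, jar_rutile's own z axis and vertical below 0.2 rad and z of jar_rutile in the frame of carousel between 0.022 and 0.045 m); the robot touches nothing.
It fails at once if the black-lidded jar is dropped or thrown (moves faster than 0.5 m/s while the gripper does not hold it) (linear speed of jar_iron above 0.5 m/s and contact force between the fingers and jar_iron below 0.1 N).
It fails at once if a jar is knocked over (tips by more than 40 degrees) (angle between any of jar_iron, jar_cobalt, jar_rutile's own z axis and vertical above 0.7 rad).
It also fails if it takes over 58 s, if anything falls off the work surface, if the arm or the gripper's body presses on something with over 40 N, if the wrist force passes 120 N, or if a joint passes its speed limit or range.

## Working session

There is one attempt and no reset: what is moved stays moved. The work goes in short steps, Python scripts to look and compute and a tool call to move; the robot and the scene stay as the last step left them, time stands still between calls to the robot, and variables do not carry over. Pictures are saved under pics/ and viewed, at most 10 in all, crops included, and the job is handed in when it is done.

Besides the shell and the picture viewer there is one more tool, called after "Emit:" by a JSON object that holds its "method" and its "body", one argument or row to a line. jog_arm: Moves the arm, as the interface text tells. Its arguments: {"type":"object","properties":{"rows":{"type":"array"},"newtons":{"type":"number"}},"required":["rows"]}

```bash
mkdir -p pics; cat > h.py <<'E'
import numpy as np,cv2
from cell import manip
def cap(name,png=None):
    m=manip.camera_model(name); im,d=manip.camera(name)
    if png: cv2.imwrite('pics/'+png,im)
    return m,im,d
def cloud(m,d):
    K=np.array(m['K'],float);R=np.array(m['R']);t=np.array(m['t']).ravel();k=m['k1']
    v,u=np.mgrid[:d.shape[0],:d.shape[1]]
    X=(u-K[0,2])/K[0,0];Y=(v-K[1,2])/K[1,1]
    x,y=X.copy(),Y.copy()
    for _ in range(10):
        s=1+k*(x*x+y*y);x=X/s;y=Y/s
    P=np.stack([x*d,y*d,d],-1)
    P=(P-t)@R
    P[d<=0]=np.nan
    return P
E
python3 - <<'E'
from h import *
for n in('scene','side'):
    m,im,d=cap(n,n+'0.png'); np.savez(n+'0.npz',im=im,P=cloud(m,d)); print(n,np.array(m['R']).round(2).tolist(),m['t'],(d>0).mean())
print(manip.read_state())
E
```

```text
scene [[-0.84, -0.55, 0.02], [-0.34, 0.5, -0.8], [0.43, -0.67, -0.6]] [501.3567208  199.97519453 660.69767336] 0.99603515625
side [[0.98, 0.19, 0.0], [0.16, -0.82, -0.55], [-0.1, 0.54, -0.84]] [-549.09569566   -3.30701062 1160.07678252] 0.9960546875
{'clock': 0.1, 'joints': array([-1.40660927e+00,  3.00409918e-01,  1.52149205e+00, -8.85901370e-08,
        1.32067325e+00, -6.65714312e-02]), 'qd': array([ 0.00115362, -0.00184442, -0.00084897, -0.00041049,  0.00206333,
       -0.00041427]), 'effort': array([ 2.92861165e-03, -5.32645655e+01, -3.53282940e+01,  7.10223941e-02,
        2.34973856e-02, -5.89728961e-05]), 'eef_pos': array([ 125.77185767, -535.21102689,  212.95753952]), 'eef_rot': array([-3.14061226e+00, -6.52767891e-05,  2.30758481e-01]), 'wrist_force': array([-0.07111622,  0.38502645,  0.21767614]), 'moment': array([-0.00661414, -0.02444398,  0.02600525]), 'finger_force': 0.0, 'finger_gap': 93.84133495077393}
```

View pics/scene0.png

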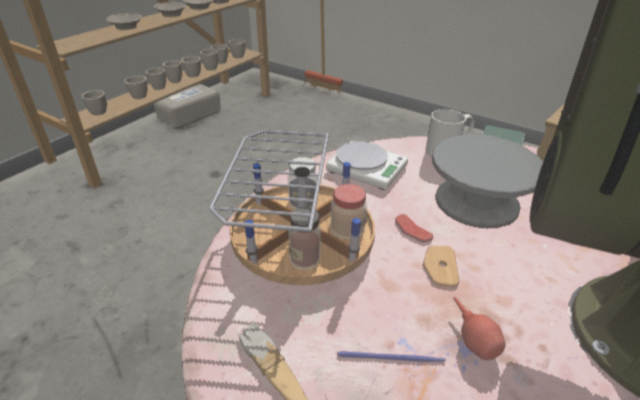

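View pics/side0.png

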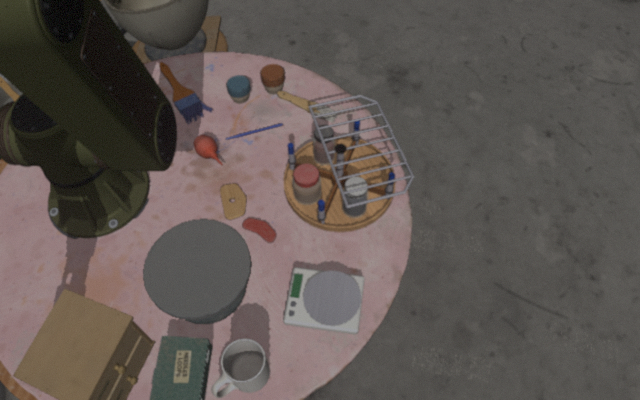

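The side view looks nearly straight down. The red lid is at (306,174), white lid at (355,186), and black-lidded jar under the guard near (323,120). The spindle is at (340,148), blue posts are at (291,148), (321,205), (391,175) and (356,127), and the pan is at (332,297). The scene view agrees, with the black jar on the robot's left.

```bash
python3 - <<'E'
from h import *
def circ(p):
    A=np.c_[p[:,:2],np.ones(len(p))];s=np.linalg.lstsq(A,(p[:,:2]**2).sum(1),rcond=None)[0]
    return s[0]/2,s[1]/2,np.sqrt(s[2]+s[0]**2/4+s[1]**2/4)
for n in('scene','side'):
    f=np.load(n+'0.npz');im,P=f['im'],f['P'];h=cv2.cvtColor(im,cv2.COLOR_BGR2HSV);z=P[...,2]
    H,S,V=[h[...,i].astype(int) for i in range(3)]
    def comps(mask,name,mn=8):
        k,l,st,c=cv2.connectedComponentsWithStats(mask.astype(np.uint8))
        for i in range(1,k):
            if st[i,4]>=mn:
                p=P[l==i];top=p[p[:,2]>np.percentile(p[:,2],95)-4]
                print(n,name,c[i].round(),st[i,4],'med',np.median(p,0).round(),'topmid',((top.min(0)+top.max(0))/2).round(1),np.ptp(top,axis=0).round())
    roi=(P[...,0]>300)&(P[...,0]<850)
    comps(roi&(H>100)&(H<130)&(S>120)&(z>75)&(z<125),'blue')
    comps(roi&((H<8)|(H>172))&(S>110)&(z>95)&(z<118),'red')
    comps(roi&(V<60)&(z>100)&(z<165),'dark')
    comps(roi&(S<60)&(V>120)&(z>105)&(z<130),'white')
    comps(roi&(z>140)&(z<156),'guard',60)
    pan=roi&(z>33)&(z<40)&(S<60)
    comps(pan,'pan',200)
E
```

```text
scene blue [346. 164.] 10 med [542.  10. 115.] topmid [541.7   9.6 115.1] [9. 7. 3.]
scene blue [256. 165.] 12 med [674. 105. 115.] topmid [675.4 104.8 114.5] [9. 7. 4.]
scene blue [356. 221.] 15 med [446. 142. 116.] topmid [446.4 141.4 115.2] [6. 7. 2.]
scene white [452. 143.] 138 med [ 414. -197.  105.] topmid [ 412.6 -198.9  106.1] [43. 99.  2.]
scene white [473. 136.] 9 med [ 389. -249.  105.] topmid [ 388.9 -247.   105.7] [10. 10.  1.]
scene white [495. 139.] 13 med [ 347. -266.  105.] topmid [ 347.  -265.1  105.5] [ 9. 16.  1.]
scene white [483. 142.] 19 med [ 364. -240.  105.] topmid [ 363.3 -236.   105.7] [13. 37.  1.]
scene white [502. 142.] 33 med [ 333. -258.  106.] topmid [ 331.9 -256.7  105.9] [18. 35.  2.]
scene white [468. 141.] 11 med [ 391. -224.  105.] topmid [ 391.7 -224.3  105.7] [13. 13.  1.]
scene white [468. 147.] 80 med [ 380. -194.  105.] topmid [ 383.3 -203.4  105.7] [35. 63.  1.]
scene white [509. 151.] 103 med [ 307. -234.  105.] topmid [ 313.2 -222.7  106. ] [26. 98.  2.]
scene white [481. 150.] 55 med [ 356. -203.  105.] topmid [ 356.5 -204.1  105.9] [18
[... 2687 characters left out ...]
 183.] 94 med [507.  51. 105.] topmid [501.3  58.  108.7] [43. 24.  5.]
side dark [317. 138.] 21 med [502. 165. 117.] topmid [501.7 168.  119.6] [16. 14.  4.]
side dark [340. 149.] 83 med [562. 118. 153.] topmid [561.5 118.9 154.3] [22. 25.  5.]
side white [354. 181.] 106 med [601.  69. 118.] topmid [602.1  65.8 120.1] [34. 26.  6.]
side white [356. 187.] 64 med [608.  52. 118.] topmid [608.5  52.2 120.1] [38. 25.  6.]
side white [358. 192.] 47 med [614.  40. 118.] topmid [612.   42.6 119.2] [29. 19.  4.]
side guard [360. 149.] 1971 med [599. 126. 148.] topmid [595.2 133.7 151.8] [247. 301.   8.]
side pan [332. 297.] 2327 med [ 597. -160.   36.] topmid [ 597.  -158.9   37.2] [113. 116.   5.]
```

```bash
python3 - <<'E'
from h import *
Q=[]
for n in('scene','side'):
    f=np.load(n+'0.npz');P=f['P'];z=P[...,2]
    m=(P[...,0]>440)&(P[...,0]<850)&(z>142)&(z<152)&(P[...,1]>-60)&(P[...,1]<300)
    p=P[m]; p=p[np.hypot(p[:,0]-561.5,p[:,1]-119.5)>22][:,:2].astype(np.float32)
    print(n,cv2.minAreaRect(p),len(p));Q.append(p)
# extents fit by yaw, model rectangle
from scipy.optimize import minimize
p=np.vstack(Q)
for yaw in np.radians(range(-5,51,5)):
    c,s=np.cos(yaw),np.sin(yaw);q=(p-[561.5,119.5])@np.array([[c,-s],[s,c]])
    print(round(np.degrees(yaw)),np.percentile(q,[0.5,99.5],axis=0).round().tolist())
E
```

```text
scene ((600.8861083984375, 143.63133239746094), (154.72645568847656, 282.04534912109375), 27.54930305480957) 2946
side ((602.289306640625, 140.5921630859375), (154.40032958984375, 282.7013244628906), 27.45041275024414) 1827
-5 [[-97.0, -126.0], [156.0, 166.0]]
0 [[-88.0, -130.0], [153.0, 165.0]]
5 [[-78.0, -134.0], [149.0, 163.0]]
10 [[-68.0, -136.0], [144.0, 160.0]]
15 [[-57.0, -138.0], [138.0, 156.0]]
20 [[-46.0, -139.0], [131.0, 151.0]]
25 [[-36.0, -139.0], [125.0, 145.0]]
30 [[-35.0, -141.0], [125.0, 142.0]]
35 [[-45.0, -146.0], [133.0, 143.0]]
40 [[-55.0, -151.0], [140.0, 142.0]]
45 [[-65.0, -155.0], [146.0, 141.0]]
50 [[-75.0, -158.0], [151.0, 139.0]]
```

Emit:
{"method": "jog_arm", "body": {
  "rows": [1.6,3.38,0,0,0,0.0583,0.55,1.6,3.38,0,0,0,0.0583,0.55,1.6,3.38,0,0,0,0.0583,0.55,1.6,3.38,0,0,0,0.0583,0.55,1.6,3.38,0,0,0,0.0583,0.55,1.6,3.38,0,0,0,0.0583,0.55,1.6,3.38,0,0,0,0.0583,0.55,1.6,3.38,0,0,0,0.0583,0.55,1.6,3.38,0,0,0,0.0583,0.55,1.6,3.38,0,0,0,0.0583,0.55,1.6,3.38,0,0,0,0.0583,0.55,1.6,3.38,0,0,0,0.0583,0.55,1.6,3.38,0,0,0,0.0583,0.55,1.6,3.38,0,0,0,0.0583,0.55,1.6,3.38,0,0,0,0.0583,0.55,1.6,3.38,0,0,0,0.0583,0.55,1.6,3.38,0,0,0,0.0583,0.55,1.6,3.38,0,0,0,0.0583,0.55,1.6,3.38,0,0,0,0.0583,0.55,1.6,3.38,0,0,0,0.0583,0.55],
  "newtons": 10
}}

```text
clock: 1.77
eef_pos: [446.1, 142.6, 213.2]
eef_rot: [-3.141, 0.0, 1.4]
wrist_force: [-0.1, 0.1, 0.7]
finger_gap: 42.3
finger_force: 0.0
```

Emit:
{"method": "jog_arm", "body": {
  "rows": [0.1,-0.2,-2,0,0,0,0.55,0,0,-2.5,0,0,0,0.55,0,0,-2.5,0,0,0,0.55,0,0,-2.5,0,0,0,0.55,0,0,-1.5,0,0,0,0.55,0,0,-1,0,0,0,0.55,0,0,0,0,0,0,0.9,0,0,0,0,0,0,1,0,0,0,0,0,0,1,0,0,0,0,0,0,1,0,0,0,0,0,0,1,0,0,0,0,0,0,1],
  "newtons": 10
}}

```text
clock: 2.77
eef_pos: [447.4, 138.7, 94.3]
eef_rot: [3.14, -0.001, 1.397]
wrist_force: [0.0, 0.3, 5.0]
finger_gap: 13.9
finger_force: 10.0
```

```bash
python3 - <<'E'
import numpy as np
from h import manip
s=manip.read_state();p=s['eef_pos'];print(p,s['eef_rot'],s['joints'])
c=np.array([561.4,120]);v=p[:2]-c;print(np.hypot(*v),np.degrees(np.arctan2(v[1],v[0])))
N=20;tot=np.radians(82.5);f=np.linspace(0,1,N+1);a=np.arctan2(v[1],v[0])+tot*(10*f**3-15*f**4+6*f**5)*.5+tot*f*.5
r=116+(np.hypot(*v)-116)*(1-f)
q=c+np.c_[r*np.cos(a),r*np.sin(a)]
for d,w in zip(np.diff(q,axis=0)/10,np.diff(a)):print(d.round(2).tolist(),round(w,3))
E
```

```text
[447.42701793 138.68326891  94.3274705 ] [ 3.13971310e+00 -6.89471714e-04  1.39684711e+00] [ 2.22403563e-01  2.62818634e-01  1.87221798e+00 -1.06165827e-04
  1.00455602e+00  3.96410289e-01]
115.49417811636137 170.69046445196756
[-0.06, -0.42] 0.037
[-0.05, -0.47] 0.041
[-0.04, -0.56] 0.049
[-0.01, -0.68] 0.059
[0.04, -0.79] 0.069
[0.12, -0.9] 0.079
[0.21, -0.99] 0.088
[0.33, -1.05] 0.095
[0.45, -1.07] 0.1
[0.58, -1.04] 0.103
[0.68, -0.98] 0.103
[0.76, -0.88] 0.1
[0.8, -0.76] 0.095
[0.8, -0.63] 0.088
[0.76, -0.51] 0.079
[0.69, -0.39] 0.069
[0.61, -0.3] 0.059
[0.52, -0.22] 0.049
[0.45, -0.17] 0.041
[0.41, -0.13] 0.037
```

Emit:
{"method": "jog_arm", "body": {
  "rows": [-0.06,-0.42,0,0,0,0.037,1,-0.05,-0.47,0,0,0,0.041,1,-0.04,-0.56,0,0,0,0.049,1,-0.01,-0.68,0,0,0,0.059,1,0.04,-0.79,0,0,0,0.069,1,0.12,-0.9,0,0,0,0.079,1,0.21,-0.99,0,0,0,0.088,1,0.33,-1.05,0,0,0,0.095,1,0.45,-1.07,0,0,0,0.1,1,0.58,-1.04,0,0,0,0.103,1,0.68,-0.98,0,0,0,0.103,1,0.76,-0.88,0,0,0,0.1,1,0.8,-0.76,0,0,0,0.095,1,0.8,-0.63,0,0,0,0.088,1,0.76,-0.51,0,0,0,0.079,1,0.69,-0.39,0,0,0,0.069,1,0.61,-0.3,0,0,0,0.059,1,0.52,-0.22,0,0,0,0.049,1,0.45,-0.17,0,0,0,0.041,1,0.41,-0.13,0,0,0,0.037,1]
}}

```text
clock: 4.43
eef_pos: [528.0, 9.0, 94.3]
eef_rot: [3.141, 0.001, 2.839]
wrist_force: [-1.1, 0.1, 7.3]
finger_gap: 13.3
finger_force: 10.0
```

Emit:
{"method": "jog_arm", "body": {
  "rows": [0,0,0,0,0,0,1,0,0,0,0,0,0,1,0,0,0,0,0,0,0.55,0,0,0,0,0,0,0.55,0,0,0,0,0,0,0.55,0,0,0,0,0,0,0.55,0,0,2,0,0,0,0.55,0,0,3,0,0,0,0.55,0,0,3,0,0,0,0.55,0,0,3,0,0,0,0.55]
}}

```text
clock: 5.27
eef_pos: [526.9, 9.2, 204.6]
eef_rot: [-3.141, -0.001, 2.837]
wrist_force: [-0.2, -0.7, 0.1]
finger_gap: 42.7
finger_force: 0.0
```

```bash
python3 - <<'E'
from h import *
print(manip.read_state()['joints'].round(2))
m,im,d=cap('wrist','w1.png');np.savez('w1.npz',im=im,P=cloud(m,d))
m,im,d=cap('scene');m2,im2,d2=cap('side')
np.savez('sc1.npz',im=im,P=cloud(m,d));np.savez('si1.npz',im=im2,P=cloud(m2,d2))
a=cv2.resize(im[80:300,190:450],(400,338));b=cv2.resize(im2[60:280,220:480],(400,338))
cv2.imwrite('pics/c1.png',np.hstack([a,b]))
E
```

```text
[-0.05  0.26  1.6   0.    1.29 -1.32]
```

View pics/c1.png

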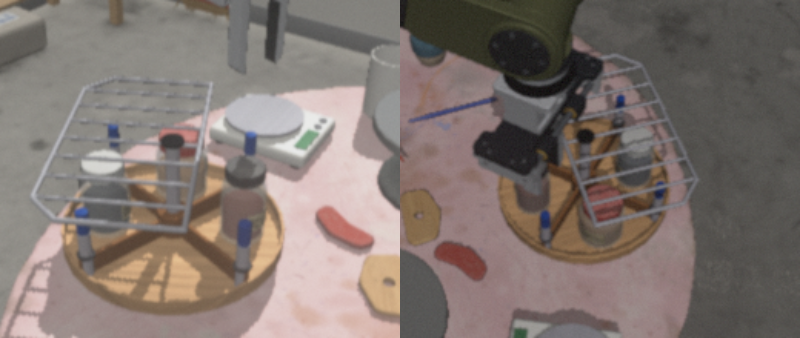

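View pics/w1.png

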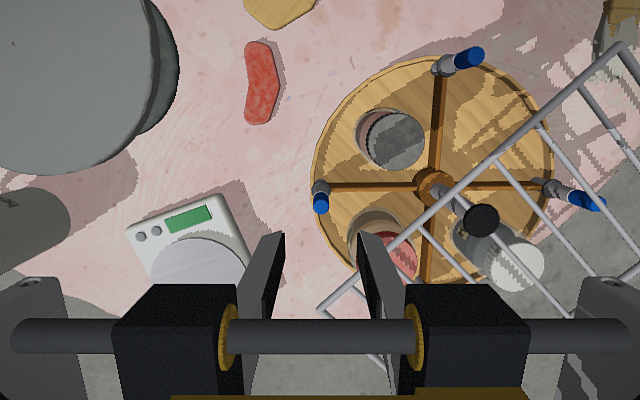

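The crop shows the black-lidded jar upright in the open front, between two posts. In the wrist view its lid is at (395,140), red is at (395,250) and white at (515,265), both under the guard.

```bash
python3 - <<'E'
from h import *
c=np.array([561.4,120.]);y=np.radians(27.5);R=np.array([[np.cos(y),np.sin(y)],[-np.sin(y),np.cos(y)]])
g=c+R.T@[-80,0];print('nominal',g)
for n in('w1','sc1','si1'):
    P=np.load(n+'.npz')['P'];h=cv2.cvtColor(np.load(n+'.npz')['im'],cv2.COLOR_BGR2HSV)
    m=(P[...,2]>118)&(P[...,2]<129)&(np.hypot(P[...,0]-g[0],P[...,1]-g[1])<45)
    p=P[m]
    if len(p)<10: print(n,len(p));continue
    e=cv2.minEnclosingCircle(p[:,:2].astype(np.float32));print(n,len(p),p.mean(0),e,'carousel',R@(np.array(e[0])-c))
E
```

```text
nominal [490.43913335  83.06011094]
w1 2623 [492.96823828  79.11995417 123.68826429] ((493.5655517578125, 79.43325805664062), 22.31879425048828) carousel [-78.90152729  -4.66067717]
sc1 385 [491.01473013  85.9254587  123.3702786 ] ((493.7647399902344, 83.35417175292969), 23.165372848510742) carousel [-76.91436871  -1.27475913]
si1 30 [512.21815091  77.74402267 122.61977638] ((510.6529541015625, 77.51309204101562), 10.370611190795898) carousel [-64.63145029 -14.25396956]
```

Emit:
{"method": "jog_arm", "body": {
  "rows": [-0.42,0.9,0,0,0,0.098,0.2,-0.42,0.9,0,0,0,0.098,0.2,-0.42,0.9,0,0,0,0.098,0.2,-0.42,0.9,0,0,0,0.098,0.2,-0.42,0.9,0,0,0,0.098,0.2,-0.42,0.9,0,0,0,0.098,0.2,-0.42,0.9,0,0,0,0.098,0.2,-0.42,0.9,0,0,0,0.098,0.2,0,0,0,0,0,0,0.2,0,0,0,0,0,0,0.2]
}}

```text
clock: 6.25
eef_pos: [493.4, 81.3, 202.5]
eef_rot: [3.141, -0.001, -2.665]
wrist_force: [0.7, -0.2, -0.1]
finger_gap: 75.3
finger_force: 0.0
```

Emit:
{"method": "jog_arm", "body": {
  "rows": [0,0,-2,0,0,0,0.2,0,0,-2.5,0,0,0,0.2,0,0,-2.5,0,0,0,0.2,0,0,-2,0,0,0,0.2,0,0,-1.5,0,0,0,0.2,0,0,-1,0,0,0,0.2,0,0,-0.6,0,0,0,0.2,0,0,0,0,0,0,0.3,0,0,0,0,0,0,0.4,0,0,0,0,0,0,0.45,0,0,0,0,0,0,0.5,0,0,0,0,0,0,0.6,0,0,0,0,0,0,0.7,0,0,0,0,0,0,0.7,0,0,0,0,0,0,0.7],
  "newtons": 20
}}

```text
clock: 7.5
eef_pos: [494.2, 81.2, 83.2]
eef_rot: [-3.141, 0.001, -2.662]
wrist_force: [0.5, -0.2, 6.7]
finger_gap: 50.9
finger_force: 20.0
```

Emit:
{"method": "jog_arm", "body": {
  "rows": [0,0,0.5,0,0,0,0.7,0,0,1,0,0,0,0.7,0,0,1.5,0,0,0,0.7,0,0,2,0,0,0,0.7,0,0,2,0,0,0,0.7,0,0,2,0,0,0,0.7,0,0,2,0,0,0,0.7,0,0,2,0,0,0,0.7,0,0,1,0,0,0,0.7,0,0,0.5,0,0,0,0.7,0,0,0,0,0,0,0.7]
}}

```text
clock: 8.42
eef_pos: [493.8, 81.2, 228.1]
eef_rot: [-3.141, 0.001, -2.662]
wrist_force: [-0.0, 0.5, -2.5]
finger_gap: 51.5
finger_force: 20.0
```

Emit:
{"method": "jog_arm", "body": {
  "rows": [0.2,-0.5,0,0,0,0,0.7,0.3,-0.7,0,0,0,0,0.7,0.5,-1.2,0,0,0,0,0.7,0.6,-1.4,0,0,0,0,0.7,0.7,-1.7,0,0,0,0,0.7,0.8,-1.9,0,0,0,0,0.7,0.9,-2.2,0,0,0,0,0.7,1.1,-2.4,0,0,0,0,0.7,1.1,-2.4,0,0,0,0,0.7,1.0,-2.2,0,0,0,0,0.7,0.8,-1.9,0,0,0,0,0.7,0.8,-1.7,0,0,0,0,0.7,0.6,-1.4,0,0,0,0,0.7,0.5,-1.2,0,0,0,0,0.7,0.3,-0.7,0,0,0,0,0.7,0.2,-0.5,0,0,0,0,0.7,0,0,0,0,0,0,0.7,0,0,0,0,0,0,0.7]
}}

```text
clock: 9.92
eef_pos: [597.6, -158.6, 227.3]
eef_rot: [3.141, -0.0, -2.662]
wrist_force: [0.2, -0.8, -1.0]
finger_gap: 51.2
finger_force: 20.0
```

```bash
python3 - <<'E'
from h import *
m,im,d=cap('scene');m2,im2,d2=cap('side')
a=cv2.resize(im[20:240,230:490],(400,338));b=cv2.resize(im2[130:350,200:460],(400,338))
cv2.imwrite('pics/c2.png',np.hstack([a,b]))
P=cloud(m,d);q=P[(P[...,2]>75)&(abs(P[...,0]-597)<60)&(abs(P[...,1]+159)<60)&(P[...,2]<185)]
print(len(q),np.percentile(q[:,2],[0,1,5,50]))
E
```

```text
116 [173.87152796 174.26924182 175.33708353 180.43132144]
```

View pics/c2.png

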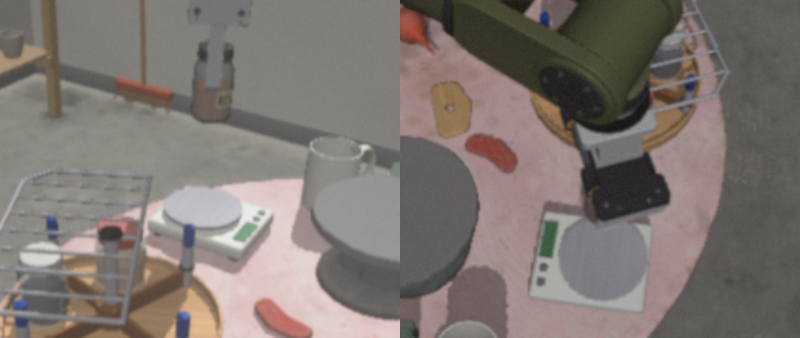

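The jar hangs upright in the gripper above the pan, with its underside at about 174 mm. The other two jars stand in the tray.

Emit:
{"method": "jog_arm", "body": {
  "rows": [0,0,-0.5,0,0,0,0.7,0,0,-1,0,0,0,0.7,0,0,-1.5,0,0,0,0.7,0,0,-2,0,0,0,0.7,0,0,-2,0,0,0,0.7,0,0,-2,0,0,0,0.7,0,0,-1.5,0,0,0,0.7,0,0,-1,0,0,0,0.7,0,0,-0.8,0,0,0,0.7,0,0,-0.5,0,0,0,0.7,0,0,-0.4,0,0,0,0.7,0,0,-0.2,0,0,0,0.7,0,0,0,0,0,0,0.7,0,0,0,0,0,0,0.7]
}}

```text
clock: 11.18
eef_pos: [598.0, -158.9, 94.0]
eef_rot: [-3.141, 0.001, -2.662]
wrist_force: [0.7, 0.0, -1.4]
finger_gap: 51.5
finger_force: 20.0
```

Emit:
{"method": "jog_arm", "body": {
  "rows": [0,0,-0.15,0,0,0,0.7,0,0,-0.15,0,0,0,0.7,0,0,0,0,0,0,0.7,0,0,-0.1,0,0,0,0.7,0,0,0,0,0,0,0.7,0,0,0,0,0,0,0.7]
}}

```text
clock: 11.68
eef_pos: [597.7, -158.8, 89.4]
eef_rot: [3.142, -0.0, -2.662]
wrist_force: [0.0, -0.0, -1.4]
finger_gap: 51.1
finger_force: 20.0
```

Emit:
{"method": "jog_arm", "body": {
  "rows": [0,0,-0.08,0,0,0,0.7,0,0,0,0,0,0,0.7,0,0,-0.05,0,0,0,0.7,0,0,0,0,0,0,0.7]
}}

```text
clock: 12.02
eef_pos: [598.0, -158.8, 89.3]
eef_rot: [-3.141, 0.001, -2.662]
wrist_force: [-4.0, 1.2, 8.9]
finger_gap: 51.0
finger_force: 20.0
```

Emit:
{"method": "jog_arm", "body": {
  "rows": [0,0,0,0,0,0,0.42,0,0,0,0,0,0,0.38,0,0,0,0,0,0,0.32,0,0,0,0,0,0,0.25,0,0,0,0,0,0,0.15,0,0,0,0,0,0,0.15,0,0,0,0,0,0,0.15,0,0,1,0,0,0,0.15,0,0,2,0,0,0,0.15,0,0,3,0,0,0,0.15,0,0,3,0,0,0,0.15,0,0,3,0,0,0,0.15,0,0,3,0,0,0,0.15,0,0,0,0,0,0,0.15,0,0,0,0,0,0,0.15]
}}

```text
clock: 13.27
eef_pos: [598.1, -158.9, 240.4]
eef_rot: [-3.139, 0.003, -2.662]
wrist_force: [0.3, 0.5, -0.2]
finger_gap: 80.2
finger_force: 0.0
```

```bash
python3 - <<'E'
from h import *
m,im,d=cap('scene')
cv2.imwrite('pics/c3.png',cv2.resize(im[60:300,200:460],(780,720))[:600])
for n in('scene','wrist'):
    m,_,d=cap(n);P=cloud(m,d)
    p=P[(P[...,2]>122)&(P[...,2]<135)&(np.hypot(P[...,0]-597,P[...,1]+159)<50)]
    print(n,len(p));
    if len(p)>9:print(p[:,2].mean(),p[:,2].std(),cv2.minEnclosingCircle(p[:,:2].astype(np.float32)))
E
```

```text
scene 217
128.4939164285303 2.3803552771753163 ((595.5013427734375, -155.59805297851562), 22.64389991760254)
wrist 1896
129.5974100064608 1.1927388684138573 ((596.7694702148438, -160.45716857910156), 22.16701316833496)
```

View pics/c3.png

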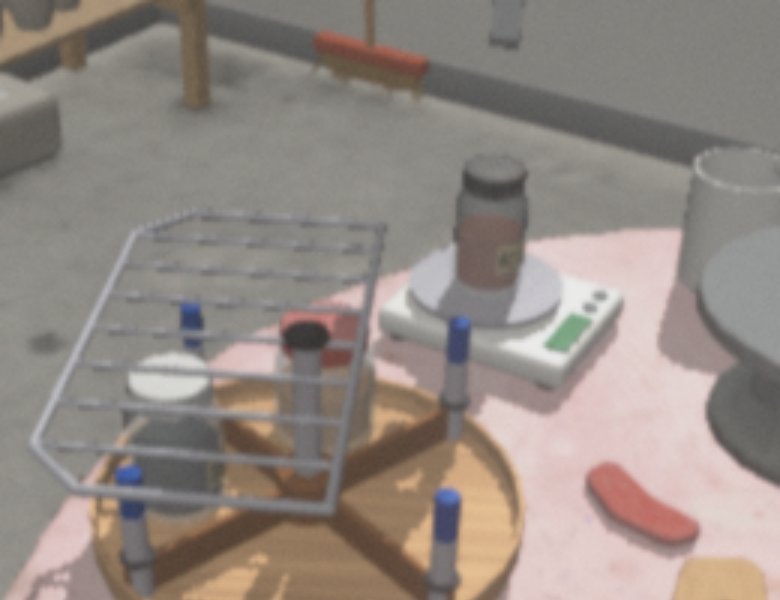

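The black-lidded jar stands upright in the middle of the pan at (490,230). The white-lidded (170,430) and red-lidded (320,370) jars stand in the tray, and the gripper is clear.

```bash
python3 -c "
from cell import manip
print(manip.sign_off())"
```

```text
the job is handed in; nothing more can be done
None
```

The job is handed in, with no verdict returned: the black-lidded jar stands upright and released within about 4 mm of the pan's centre, and the white- and red-lidded jars are still standing in the tray (about 13 s on the clock).

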